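Return the inspection kit to its shadow tiles

TASK

Put the inspection kit away for the next shift: set the black loupe, the blue cup of swabs, the grey gauge block and the navy ink pad each on the yellow tile whose dark outline matches it in shape and size, standing or lying as it does now, wholly inside the outline and, for the block and the ink pad, turned to match it. Let go of everything, and do not shift the marker or the eraser that lie among them.

Things in the scene. Friction and masses are not known exactly. Their poses are not given: they have to be found in the camera images.
- loupe_center (a point): Black eye loupe, round, 39 mm across, 31 mm high, standing loose on the bench. The point is its centre, 15.5 mm above its underside; z is up.
- jar_center (a point): Blue plastic cup of cotton swabs, round, 58 mm across; the cup is 55 mm high, the swabs stick up to 85 mm. Loose. The point is on the cup's axis half-way up the cup, 27.5 mm above its underside; z is up.
- gauge_center (a point): Light grey steel gauge block, 32 mm (its x) by 60 mm (its y) by 14 mm high, lying flat, loose. The point is its centre, 7 mm above its underside.
- ink_center (a point): Dark navy blue closed tin ink pad, 62 mm (its x) by 77 mm (its y) by 17 mm high, lying flat, loose. The point is its centre, 8.5 mm above its underside.
- loupe_tile: Yellow square tile, 110 x 110 x 5 mm, fixed to the bench, with the smaller round dark outline, 55 mm across, and a grey ring 39 mm across within it: the loupe's place. The outline is centred on the tile. Its origin is the centre of its underside; top surface 5 mm above it.
- jar_tile: Yellow square tile, 110 x 110 x 5 mm, fixed to the bench, with the larger round dark outline, 74 mm across, and a blue disc 58 mm across within it: the swab cup's place. The outline is centred on the tile. Its origin is the centre of its underside; top surface 5 mm above it.
- gauge_tile: Yellow square tile, 110 x 110 x 5 mm, fixed to the bench, with the narrower dark rectangular outline, 48 mm (tile's x) by 76 mm (tile's y), and a light grey rectangle 32 x 60 mm within it: the gauge block's place, its long side along the tile's y, either end first. The outline is centred on the tile. Its origin is the centre of its underside; top surface 5 mm above it.
- ink_tile: Yellow square tile, 110 x 110 x 5 mm, fixed to the bench, with the broader dark rectangular outline, 78 mm (tile's x) by 93 mm (tile's y), and a navy blue rectangle 62 x 77 mm within it: the ink pad's place, its long side along the tile's y, either end first. The outline is centred on the tile. Its origin is the centre of its underside; top surface 5 mm above it.
- marker_center (a point): Black capped marker, 12 x 128 x 14 mm, lying loose among the things with its length (its y) pointing roughly away from the robot. Leave it alone. The point is its centre, 6 mm above the bench.
- eraser_center (a point): Small eraser in a blue sleeve with a white end, 23 x 49 x 13 mm, lying loose among the things, its length (its y) pointing roughly away from the robot. Leave it alone. The point is its centre, 6.5 mm above the bench.
Things that resemble listed ones, but are neither listed nor needed, are in the scene too. Of the things that look like the part that bears jar_center, the larger one is meant.

How it is judged:
At the end, for the whole second after the job is handed in: Each of the four things rests released on its own tile, centre within 12 mm of the outline's centre seen from above, underside on the tile within 4 mm, upright within 0.15 rad; gauge block and ink pad within 0.3 rad of the outline's direction, either end first (horizontal distance between loupe_center and loupe_tile below 0.012 m and z of loupe_center in the frame of loupe_tile between 0.0165 and 0.0245 m and angle between each of loupe_center, jar_center, gauge_center, ink_center's own z axis and vertical below 0.15 rad and linear speed of each of loupe, jar, gauge, ink below 0.02 m/s and horizontal distance between jar_center and jar_tile below 0.012 m and z of jar_center in the frame of jar_tile between 0.0285 and 0.0365 m and horizontal distance between gauge_center and gauge_tile below 0.012 m and z of gauge_center in the frame of gauge_tile between 0.008 and 0.016 m and angle between the y axis of gauge_center and the y axis of gauge_tile, either way round below 0.3 rad and horizontal distance between ink_center and ink_tile below 0.012 m and z of ink_center in the frame of ink_tile between 0.0095 and 0.0175 m and angle between the y axis of ink_center and the y axis of ink_tile, either way round below 0.3 rad); the robot touches nothing.
It fails at once if the marker is shifted by more than 20 mm (distance of marker_center from where it was at the start of the episode above 0.02 m).
It fails at once if the eraser is shifted by more than 20 mm (distance of eraser_center from where it was at the start of the episode above 0.02 m).
It also fails if it takes over 109 s, if anything falls off the work surface, if the arm or the gripper's body presses on something with over 40 N, if the wrist force passes 120 N, or if a joint passes its speed limit or range.

ROBOT

A 6-joint arm with a two-finger parallel gripper is mounted at the origin on a cart in front of the work surface, level with it; the furniture and walls round the work are solid. World frame = base frame: x ahead of the robot, y to its left, z up, the work surface at z = 0. Lengths are in m, angles in rad, forces in N, time in s.
With the tool pointing down it reaches from about 0.4 to 0.825 m from the base axis. Payload 7 kg.
Tool frame: the origin (TCP) lies at the very end of the fingers, on their centre line; the grasp point (between the pads) lies env.grip_depth behind it (env.grip_depth is the distance from the TCP to the grasp point, in m); z points along the fingers, y is the line along which they close (so a half turn about z gives the same grasp; the last joint's range is limited). The gripper opens to 88 mm and grips with 3 to 60 N. Pads are 19 mm wide; open, the fingers measure 130 mm over their backs; the gripper's body (78 mm by 193 mm) begins 47 mm behind the grasp point.
Start: joints at [1.471, 0.359, 0.012, 0, -1.224, -0.288], TCP at [0.255, 0.625, 0.227] pointing down, gripper open.
Joint ranges: [-3.07, 3.07], [-1.43, 2.12], [-1.02, 1.25], [-3.03, 1.67], [-3.05, -0], [-3.03, 3.03]. Speed limits (rad/s): [2.39, 2.39, 3.01, 3.14, 3.14, 3.14].

INTERFACE

Orientations are given as a rotation vector (axis times angle).
In Python, from bench import env gives the robot as it stands.
- The arm moves only by the shell command python3 -m inch 'ROWS'. ROWS is JSON, a list of rows, each an object with "slide": the shift along the tool's x, y, z in cm, a list of three; "turn": the turn about the tool's z in rad; "fingers": the opening, from 0 (shut) to 1 (fully open). In form: [{"slide": [x, y, z], "turn": turn, "fingers": fingers}, ...]. A call has 1 to 20 rows; each row is the pose to reach, as a shift and turn from the pose commanded when the call began, along the tool's axes at that moment; what a row does not reach only later rows make up. A row lasts 1/10 s, in which the tool goes at most 50 mm and 8.59 degrees, less where a joint would pass 70% of its speed; a pose out of reach is approached as far as the arm can. A call with a gripper value outside its range is refused whole. The fingers move at their own pace and stop on an object; the grip force is fixed at half the most. Time passes only in rows, so rows that repeat a pose let the fingers close. It gives the time, the measured TCP pose, the force, the opening and the grip force at its end, in the units of the state.
- env.read_state(): the state, without advancing time (a new reading comes with each control period).
- env.read_camera(name): name is "scene" or "side" or "wrist"; returns a dict with "img" (480x640x3 uint8, blue, green, red), "depth" (480x640 float32, m along the optical axis (not along the pixel's ray), 0 where there is no reading), "intrinsics" (3x3 intrinsics, pixels), "position" and "orientation" of the camera in the world; the wrist camera has in their place "T_tool_cam" (4x4, takes a point from camera to tool coordinates, whose origin is the TCP and whose axes are the flange's). Camera axes: x right, y down, z forward; pixel columns grow to the right and rows downward; lengths in m; the calibration is good to about 2 mm. A picture is of the moment at which its call begins: read the wrist's pose just before it.
- env.hand_in(): hands the job in; it is judged then, once.
The state is a dict: "time_s": time; "q": joint angles; "qd": joint speeds; "tau": joint torques, N m; "eef_pos": TCP position; "tcp_rot": TCP orientation; "wrist_force": force on the tool from outside, world axes, zero at the start; "wrist_torque": the same for the moment, N m; "gripper_width": finger opening in m; "grasp_force": force on a finger pad.
Only numpy, scipy, OpenCV 4.12 (cv2) and the standard library are available. Lean on these libraries where they do the work, as an engineer would, in place of code of your own. Each camera call takes 0.05 s, during which the arm holds its last target. There are 200 camera calls.

## Working session

There is one attempt and no reset: what is moved stays moved. The work goes in short steps, Python scripts to look and compute and a shell command to move; the robot and the scene stay as the last step left them, time stands still between calls to the robot, and variables do not carry over. Pictures are saved under pics/ and viewed, at most 14 in all, crops included, and the job is handed in when it is done.

```bash
mkdir -p pics; ls; python3 - <<'E'
from bench import env
import cv2
s=env.read_state(); print(s['time_s'],s['eef_pos'],s['tcp_rot'],s['gripper_width'],env.grip_depth)
for n in ('scene','side','wrist'):
    c=env.read_camera(n); cv2.imwrite(f'pics/{n}0.png',c['img'])
    import numpy as np
    np.savez(f'{n}0.npz',**{k:v for k,v in c.items()})
    print(n,{k:v for k,v in c.items() if k not in('img','depth')})
E
```

```text
pics
0.0 [0.25509859 0.62440372 0.22562929] [ 3.08105071e+00 -6.05301830e-01 -3.57012365e-04] 0.087652299418596 0.0188
scene {'intrinsics': array([[526.76846045,   0.        , 317.02399407],
       [  0.        , 526.76846045, 236.1189317 ],
       [  0.        ,   0.        ,   1.        ]]), 'position': array([-0.07162379, -0.68317024,  0.90139725]), 'orientation': array([-2.20715937,  0.78010908, -0.317774  ])}
side {'intrinsics': array([[442.51696202,   0.        , 318.63635132],
       [  0.        , 442.51696202, 240.95197426],
       [  0.        ,   0.        ,   1.        ]]), 'position': array([0.069639  , 0.62601791, 0.55446493]), 'orientation': array([-0.74565466,  2.42584127, -1.29209878])}
wrist {'intrinsics': array([[355.37213897,   0.        , 312.58927157],
       [  0.        , 355.37213897, 240.46332546],
       [  0.        ,   0.        ,   1.        ]]), 'T_tool_cam': array([[-8.90224744e-04, -9.53945879e-01, -2.99977445e-01,
         8.15533667e-02],
       [ 9.99999036e-01, -1.16901923e-03,  7.49913703e-04,
        -5.54764192e-04],
       [-1.06605649e-03, -2.99976488e-01,  9.53946000e-01,
        -1.58423403e-01],
       [ 0.00000000e+00,  0.00000000e+00,  0.00000000e+00,
         1.00000000e+00]])}
```

View pics/scene0.png

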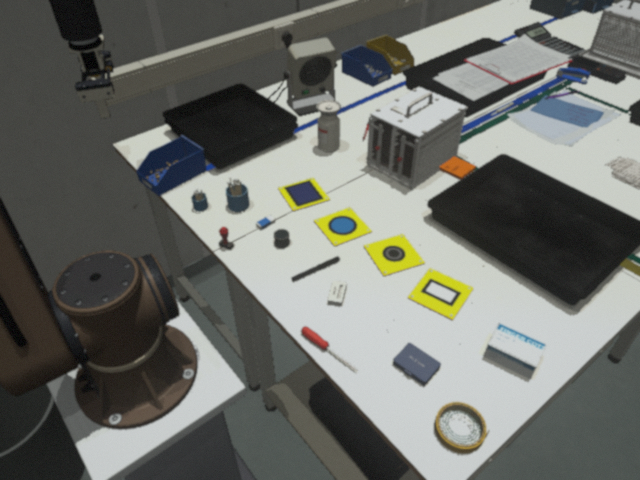

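View pics/side0.png

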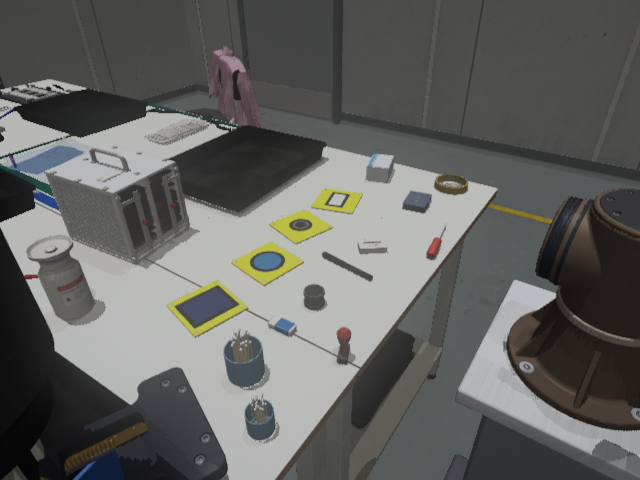

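The scene picture shows these. Cups: small (200,200) and larger (237,195), and I take the larger. Black things: loupe (282,238) and marker (316,268). Grey: gauge block (337,292), with a white box (515,350) as a lookalike. Navy: ink pad (416,363), with the blue eraser (265,222) and a blue bin as lookalikes. Tiles: ink (304,193), jar (342,226), loupe (394,254), gauge (441,292). I'll check these in one close crop.

```bash
cat > h.py <<'E'
import numpy as np, cv2
from scipy.spatial.transform import Rotation as R
def load(n): return dict(np.load(n+'.npz'))
def cam_pose(c,s=None):
    if 'T_tool_cam' in c:
        T=np.eye(4);T[:3,:3]=R.from_rotvec(s['tcp_rot']).as_matrix();T[:3,3]=s['eef_pos'];T=T@c['T_tool_cam'];return T[:3,:3],T[:3,3]
    return R.from_rotvec(c['orientation']).as_matrix(),np.array(c['position'])
def plane(c,px,z,s=None):
    Rm,p=cam_pose(c,s); px=np.atleast_2d(px).astype(float)
    r=(Rm@np.linalg.inv(c['intrinsics'])@np.c_[px,np.ones(len(px))].T).T
    return p+r*((z-p[2])/r[:,2])[:,None]
def proj(c,P,s=None):
    Rm,p=cam_pose(c,s); q=(np.atleast_2d(P)-p)@Rm@c['intrinsics'].T
    return q[:,:2]/q[:,2:]
def cloud(c,s=None):
    Rm,p=cam_pose(c,s); v,u=np.mgrid[:480,:640]; d=c['depth']
    r=np.stack([u,v,np.ones_like(u)],-1)@np.linalg.inv(c['intrinsics']).T
    return (r*d[...,None])@Rm.T+p
E
python3 - <<'E'
from h import *
c=load('scene0'); s=load('side0')
cv2.imwrite('pics/crop1.png',cv2.resize(c['img'][165:405,185:485],None,fx=2.5,fy=2.5,interpolation=cv2.INTER_CUBIC))
cv2.imwrite('pics/crop2.png',cv2.resize(s['img'][170:440,160:480],None,fx=2.2,fy=2.2,interpolation=cv2.INTER_CUBIC))
for n,c in(('scene',c),('side',s)):
    hsv=cv2.cvtColor(c['img'],cv2.COLOR_BGR2HSV)
    m=cv2.inRange(hsv,(22,120,120),(35,255,255)); cs,_=cv2.findContours(m,0,2)
    for k in cs:
        if cv2.contourArea(k)<300: continue
        b=cv2.minAreaRect(plane(c,k[:,0],.005)[:,:2].astype(np.float32)); print(n,k[:,0].mean(0).round(),np.round(b[0],4),np.round(b[1],4),round(b[2],1))
P=cloud(c)
for n,c,u,v in(('scene',load('scene0'),416,375),('side',s,400,215)): print(n,cloud(c)[v,u], cloud(c)[v-40,u])
E
```

```text
scene [443. 293.] [ 0.6144 -0.238 ] [0.1089 0.1074] 15.8
scene [393. 254.] [ 0.6198 -0.0843] [0.1086 0.1081] 73.0
scene [342. 228.] [0.5911 0.0716] [0.1088 0.1081] 79.8
scene [301. 195.] [0.5954 0.2401] [0.1084 0.1074] 76.4
side [206. 307.] [0.595  0.2431] [0.1077 0.1109] 76.3
side [267. 262.] [0.59   0.0753] [0.1087 0.1084] 79.8
side [302. 226.] [ 0.6184 -0.0797] [0.1085 0.108 ] 73.2
side [337. 201.] [ 0.6136 -0.2325] [0.108  0.1097] 15.9
scene [ 0.41121888 -0.35601409  0.0190569 ] [ 0.49059669 -0.28298432  0.00094815]
side [ 4.47067614e-01 -2.60640955e-01 -2.12246424e-04] [ 0.54696407 -0.46597134  0.00099887]
```

View pics/crop1.png

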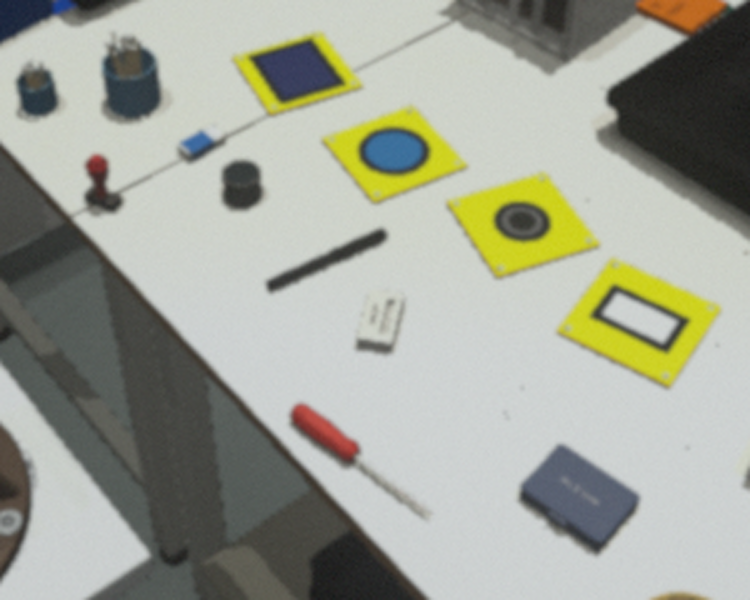

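View pics/crop2.png

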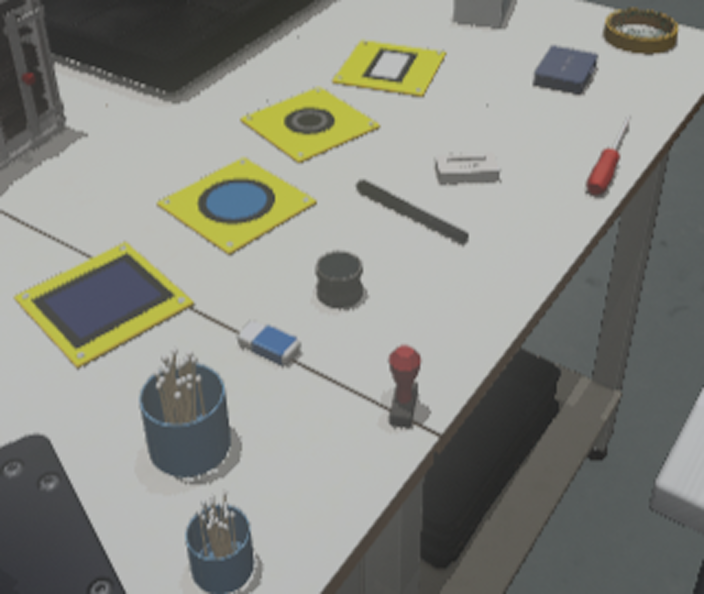

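The crops confirm the choices: the larger cup at crop1 (131,80), loupe (242,185), gauge block (380,320) and ink pad (580,497). The marker and eraser are clear of all of them. Next I'll measure the poses.

```bash
python3 - <<'E'
from h import *
seeds={'loupe':(282,236,.031),'jar':(237,190,.055),'gauge':(337,291,.014),'ink':(416,361,.017),'eraser':(265,221,.013),'marker':(316,268,.014)}
cs=load('scene0'); P0={k:plane(cs,(u,v),z)[0,:2] for k,(u,v,z) in seeds.items()}
for n in('scene','side'):
    c=load(n+'0'); P=cloud(c); 
    for k,p in P0.items():
        h=seeds[k][2]; r=.075 if k in('ink','marker') else .045
        m=(np.hypot(*(P[...,:2]-p).transpose(2,0,1))<r)&(P[...,2]>h-.005)&(P[...,2]<h+.006)
        m=m.astype(np.uint8); nl,lab,st,_=cv2.connectedComponentsWithStats(m)
        if nl<2: print(n,k,'none');continue
        m=lab==1+np.argmax(st[1:,4]); q=P[m]
        b=cv2.minAreaRect(q[:,:2].astype(np.float32)); e=cv2.minEnclosingCircle(q[:,:2].astype(np.float32))
        print(n,k,len(q),'z',np.percentile(q[:,2],[10,50,90]).round(4),'rect',np.round(b[0],4),np.round(b[1],4),round(b[2],1),'circ',np.round(e[0],4),round(e[1],4))
E
```

```text
scene loupe 158 z [0.0282 0.0309 0.0333] rect [0.4364 0.1188] [0.0435 0.037 ] 52.7 circ [0.4358 0.1193] 0.0221
scene jar 106 z [0.0509 0.0538 0.0577] rect [0.431 0.308] [0.0527 0.0577] 70.3 circ [0.4329 0.3107] 0.0309
scene gauge 295 z [0.0115 0.014  0.0163] rect [ 0.4344 -0.0958] [0.0661 0.0325] 39.4 circ [ 0.4336 -0.0955] 0.0344
scene ink 1015 z [0.0148 0.0169 0.0191] rect [ 0.4345 -0.3361] [0.0616 0.0776] 10.7 circ [ 0.4349 -0.3354] 0.0461
scene eraser 125 z [0.0105 0.013  0.0154] rect [0.4464 0.2034] [0.0501 0.0257] 3.9 circ [0.4466 0.2003] 0.0254
scene marker 171 z [0.0095 0.0115 0.0143] rect [ 0.4443 -0.008 ] [0.0137 0.127 ] 81.8 circ [ 0.4439 -0.0108] 0.0636
side loupe 272 z [0.029  0.0312 0.0327] rect [0.4373 0.1227] [0.0373 0.0389] 10.5 circ [0.4382 0.1218] 0.0208
side jar 220 z [0.0511 0.0538 0.0555] rect [0.4299 0.3158] [0.0577 0.0528] 54.1 circ [0.4324 0.3148] 0.0298
side gauge 281 z [0.0108 0.014  0.0154] rect [ 0.4351 -0.0941] [0.0596 0.0376] 40.3 circ [ 0.4345 -0.0935] 0.0326
side ink 363 z [0.0153 0.0174 0.0189] rect [ 0.4363 -0.335 ] [0.0614 0.0817] 8.9 circ [ 0.4361 -0.3341] 0.0461
side eraser 296 z [0.0104 0.0131 0.0144] rect [0.4459 0.2065] [0.0473 0.0237] 2.7 circ [0.4468 0.2055] 0.0253
side marker 215 z [0.0097 0.0114 0.0137] rect [ 0.4459 -0.0026] [0.0119 0.1273] 83.5 circ [ 0.4459 -0.0032] 0.0638
```

```bash
cat >> h.py <<'E'
def go(s,xyz,close_deg):
    """slide cm, turn rad to bring TCP to xyz with closing axis (tool y) along world angle close_deg (mod 180)"""
    Rm=R.from_rotvec(s['tcp_rot']).as_matrix(); d=Rm.T@(np.array(xyz)-s['eef_pos'])*100
    yaw=np.degrees(np.arctan2(Rm[1,1],Rm[0,1])); t=-((close_deg-yaw+90)%180-90)
    return d.round(1).tolist(), round(float(np.radians(t)),2)
E
python3 - <<'E'
from h import *
from bench import env
for n in('scene','side'):
    c=load(n+'0'); hsv=cv2.cvtColor(c['img'],cv2.COLOR_BGR2HSV)
    m=cv2.inRange(hsv,(22,120,120),(35,255,255)); cs,hi=cv2.findContours(m,cv2.RETR_CCOMP,2)
    for k,h in zip(cs,hi[0]):
        if h[3]>=0 and cv2.contourArea(k)>100:
            b=cv2.minAreaRect(plane(c,k[:,0],.005)[:,:2].astype(np.float32)); print(n,np.round(b[0],4),np.round(b[1],4),round(b[2],1))
    P=cloud(c).reshape(-1,3)
    m=(P[:,0]>.3)&(P[:,0]<.9)&(abs(P[:,1])<.6)&(P[:,2]>.03)&(P[:,2]<.5)
    H,a,b=np.histogram2d(P[m,0],P[m,1],bins=[12,24],range=[[.3,.9],[-.6,.6]])
    for i,j in np.argwhere(H>5): 
        q=m&(P[:,0]>=a[i])&(P[:,0]<a[i+1])&(P[:,1]>=b[j])&(P[:,1]<b[j+1]); print('%.2f,%.2f:%.2f'%(a[i],b[j],P[q,2].max()),end='  ')
    print()
s=env.read_state()
c=load('scene0');print('smallcup',plane(c,(200,194),.04))
print(go(s,(.4315,.3125,.16),0),s['q'])
E
```

```text
scene [ 0.6162 -0.2369] [0.0508 0.0774] 15.9
scene [ 0.6215 -0.0828] [0.0565 0.0534] 82.8
scene [0.5924 0.074 ] [0.0761 0.0722] 15.3
scene [0.5973 0.2428] [0.0979 0.0804] 76.1
0.30,0.15:0.06  0.30,0.20:0.06  0.30,0.35:0.06  0.30,0.45:0.08  0.30,0.55:0.08  0.35,0.35:0.06  0.35,0.45:0.08  0.35,0.50:0.08  0.35,0.55:0.08  0.40,0.10:0.04  0.40,0.25:0.08  0.40,0.30:0.09  0.40,0.45:0.08  0.40,0.50:0.08  0.40,0.55:0.08  0.45,0.10:0.03  0.45,0.25:0.06  0.45,0.30:0.06  0.45,0.45:0.07  0.45,0.50:0.07  0.45,0.55:0.07  0.50,0.45:0.07  0.55,-0.50:0.05  0.55,-0.45:0.05  0.55,-0.40:0.05  0.55,0.45:0.07  0.60,-0.50:0.05  0.60,-0.45:0.05  0.60,-0.40:0.05  0.60,0.45:0.07  0.65,0.45:0.07  0.70,0.45:0.07  0.70,0.50:0.06  0.70,0.55:0.06  0.75,-0.50:0.05  0.75,-0.45:0.06  0.75,-0.40:0.06  0.75,-0.35:0.06  0.75,-0.30:0.06  0.75,-0.25:0.06  0.75,-0.20:0.06  0.75,-0.15:0.06  0.75,-0.10:0.06  0.75,-0.05:0.06  0.75,0.30:0.14  0.75,0.35:0.14  0.75,0.40:0.14  0.75,0.45:0.07  0.75,0.50:0.07  0.75,0.55:0.07  0.80,-0.50:0.06  0.80,-0.45:0.05  0.80,-0.05:0.06  0.80,0.05:0.17  0.80,0.10:0.17  0.80,0.15:0.17  0.80,0.20
[... 698 characters left out ...]
 0.60,-0.40:0.05  0.60,0.45:0.07  0.65,0.45:0.07  0.75,-0.45:0.06  0.75,-0.40:0.05  0.75,-0.35:0.05  0.75,-0.30:0.06  0.75,-0.25:0.06  0.75,-0.20:0.05  0.75,-0.15:0.05  0.75,-0.10:0.06  0.75,-0.05:0.06  0.75,0.30:0.14  0.75,0.35:0.14  0.75,0.40:0.14  0.80,-0.50:0.05  0.80,-0.45:0.06  0.80,-0.05:0.05  0.80,0.05:0.17  0.80,0.10:0.17  0.80,0.15:0.17  0.80,0.20:0.17  0.80,0.30:0.14  0.80,0.35:0.14  0.80,0.40:0.14  0.85,-0.50:0.05  0.85,-0.45:0.05  0.85,-0.05:0.06  0.85,0.05:0.17  0.85,0.10:0.17  0.85,0.15:0.21  0.85,0.20:0.17  
smallcup [[0.35749105 0.37683534 0.04      ]]
([28.1, 22.2, 6.6], 1.18) [ 1.47109349e+00  3.59211302e-01  1.12957780e-02 -2.60002261e-04
 -1.22412875e+00 -2.88091771e-01]
```

```bash
python3 - <<'E'
from h import *
from bench import env
s=env.read_state(); print(go(s,(.4315,.3135,.16),45),go(s,(.4315,.3135,.027),45))
E
```

```text
([28.1, 22.1, 6.6], 0.4) ([28.1, 22.1, 19.9], 0.4)
```

```bash
python3 -m inch '[{"slide":[28.1,22.1,6.6],"turn":0.4,"fingers":1},{"slide":[28.1,22.1,6.6],"turn":0.4,"fingers":1},{"slide":[28.1,22.1,6.6],"turn":0.4,"fingers":1},{"slide":[28.1,22.1,6.6],"turn":0.4,"fingers":1},{"slide":[28.1,22.1,6.6],"turn":0.4,"fingers":1},{"slide":[28.1,22.1,6.6],"turn":0.4,"fingers":1},{"slide":[28.1,22.1,6.6],"turn":0.4,"fingers":1},{"slide":[28.1,22.1,6.6],"turn":0.4,"fingers":1},{"slide":[28.1,22.1,6.6],"turn":0.4,"fingers":1},{"slide":[28.1,22.1,6.6],"turn":0.4,"fingers":1},{"slide":[28.1,22.1,6.6],"turn":0.4,"fingers":1},{"slide":[28.1,22.1,6.6],"turn":0.4,"fingers":1}]'
cat > look.py <<'E'
import sys
from h import *
from bench import env
s=env.read_state(); c=env.read_camera('wrist'); np.savez(sys.argv[1],**c); np.savez(sys.argv[1]+'_s',eef_pos=s['eef_pos'],tcp_rot=s['tcp_rot'])
cv2.imwrite('pics/'+sys.argv[1]+'.png',c['img'])
P=cloud(c,s)
for a in sys.argv[2:]:
    x,y,h,r,lo,hi=map(float,a.split(','))
    m=(np.hypot(P[...,0]-x,P[...,1]-y)<r)&(P[...,2]>lo)&(P[...,2]<hi)
    nl,lab,st,_=cv2.connectedComponentsWithStats(m.astype(np.uint8))
    if nl<2: print(a,'none');continue
    q=P[lab==1+np.argmax(st[1:,4])]
    b=cv2.minAreaRect(q[:,:2].astype(np.float32)); e=cv2.minEnclosingCircle(q[:,:2].astype(np.float32))
    print(a,len(q),'zmed',np.median(q[:,2]).round(4),'rect',np.round(b[0],4),np.round(b[1],4),round(b[2],1),'circ',np.round(e[0],4),round(e[1],4))
E
python3 look.py w1 .4315,.3135,0,.045,.045,.058
python3 - <<'E'
from h import *
from bench import env
s=env.read_state(); print(s['eef_pos'],go(s,(.4315,.3135,.027),45))
E
```

```text
time_s: 1.35
eef_pos: [0.4315, 0.3151, 0.1607]
tcp_rot: [-2.902, 1.203, -0.0]
wrist_force: [0.5, -0.4, -0.9]
gripper_width: 0.088
grasp_force: 0.0
.4315,.3135,0,.045,.045,.058 869 zmed 0.054 rect [0.4336 0.3133] [0.0575 0.0561] 30.1 circ [0.4331 0.3141] 0.0292
[0.43141857 0.31499358 0.16066767] ([0.1, 0.1, 13.4], -0.0)
```

View pics/w1.png

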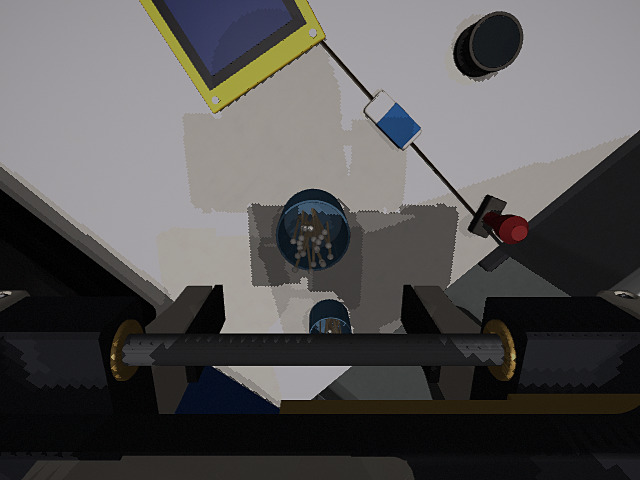

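The wrist view shows the large cup between the fingers at (313,228), with the small cup behind it at (329,318). I'll descend and grip.

```bash
python3 -m inch '[{"slide":[0.2,0,4],"turn":0,"fingers":1},{"slide":[0.2,0,8],"turn":0,"fingers":1},{"slide":[0.2,0,11],"turn":0,"fingers":1},{"slide":[0.2,0,12.5],"turn":0,"fingers":1},{"slide":[0.2,0,13.4],"turn":0,"fingers":1},{"slide":[0.2,0,13.4],"turn":0,"fingers":1},{"slide":[0.2,0,13.4],"turn":0,"fingers":0.5},{"slide":[0.2,0,13.4],"turn":0,"fingers":0.5},{"slide":[0.2,0,13.4],"turn":0,"fingers":0.5},{"slide":[0.2,0,13.4],"turn":0,"fingers":0.5},{"slide":[0.2,0,13.4],"turn":0,"fingers":0.5},{"slide":[0.2,0,13.4],"turn":0,"fingers":0.5}]'
```

```text
time_s: 2.6
eef_pos: [0.4334, 0.3128, 0.0271]
tcp_rot: [-2.9, 1.205, -0.0]
wrist_force: [-1.6, -0.2, 5.9]
gripper_width: 0.0571
grasp_force: 30.0
```

```bash
python3 - <<'E'
from h import *
from bench import env
s=env.read_state(); print(go(s,(.593,.073,.107),45),go(s,(.593,.073,.0335),45))
E
python3 -m inch '[{"slide":[0,0,-2],"turn":0,"fingers":0.5},{"slide":[0,0,-5],"turn":0,"fingers":0.5},{"slide":[0,0,-8],"turn":0,"fingers":0.5},{"slide":[0,0,-8],"turn":0,"fingers":0.5}]'
```

```text
([28.3, 5.6, -8.0], -0.0) ([28.3, 5.6, -0.6], -0.0)
time_s: 3.0
eef_pos: [0.4349, 0.3145, 0.1104]
tcp_rot: [-2.896, 1.202, -0.003]
wrist_force: [1.0, 0.8, -0.5]
gripper_width: 0.0574
grasp_force: 30.0
```

```bash
python3 -m inch '[{"slide":[4,0.8,0],"turn":0,"fingers":0.5},{"slide":[8,1.6,0],"turn":0,"fingers":0.5},{"slide":[12,2.4,0],"turn":0,"fingers":0.5},{"slide":[16,3.2,0],"turn":0,"fingers":0.5},{"slide":[20,4,0],"turn":0,"fingers":0.5},{"slide":[24,4.8,0],"turn":0,"fingers":0.5},{"slide":[27,5.4,0],"turn":0,"fingers":0.5},{"slide":[28.3,5.6,0],"turn":0,"fingers":0.5},{"slide":[28.3,5.6,0],"turn":0,"fingers":0.5},{"slide":[28.3,5.6,0],"turn":0,"fingers":0.5},{"slide":[28.3,5.6,0],"turn":0,"fingers":0.5}]'
python3 - <<'E'
from h import *
from bench import env
s=env.read_state(); print(s['eef_pos'],go(s,(.593,.073,.033),45))
E
```

```text
time_s: 4.1
eef_pos: [0.5926, 0.0733, 0.1063]
tcp_rot: [2.901, -1.204, -0.001]
wrist_force: [-0.6, 0.6, -0.1]
gripper_width: 0.057
grasp_force: 30.0
[0.59255411 0.07326105 0.10631954] ([0.1, -0.0, 7.3], -0.0)
```

```bash
python3 -m inch '[{"slide":[0,0,3],"turn":0,"fingers":0.5},{"slide":[0,0,5.5],"turn":0,"fingers":0.5},{"slide":[0,0,6.8],"turn":0,"fingers":0.5},{"slide":[0,0,7.3],"turn":0,"fingers":0.5},{"slide":[0,0,7.3],"turn":0,"fingers":0.5},{"slide":[0,0,7.3],"turn":0,"fingers":0.5},{"slide":[0,0,7.3],"turn":0,"fingers":1},{"slide":[0,0,7.3],"turn":0,"fingers":1},{"slide":[0,0,7.3],"turn":0,"fingers":1},{"slide":[0,0,7.3],"turn":0,"fingers":1},{"slide":[0,0,5],"turn":0,"fingers":1},{"slide":[0,0,2],"turn":0,"fingers":1},{"slide":[0,0,-3],"turn":0,"fingers":1},{"slide":[0,0,-5],"turn":0,"fingers":1},{"slide":[0,0,-5],"turn":0,"fingers":1}]'
python3 look.py w2 .593,.073,0,.05,.05,.064 
python3 - <<'E'
from h import *
from bench import env
s=env.read_state(); print(s['eef_pos'],go(s,(.437,.1205,.13),90))
E
```

```text
time_s: 5.6
eef_pos: [0.5954, 0.0731, 0.1608]
tcp_rot: [-2.897, 1.203, -0.008]
wrist_force: [0.1, 0.6, -0.0]
gripper_width: 0.0877
grasp_force: 0.0
.593,.073,0,.05,.05,.064 916 zmed 0.0591 rect [0.5935 0.0734] [0.0578 0.0565] 30.3 circ [0.5933 0.0739] 0.0292
[0.59402353 0.07284102 0.15846357] ([-14.5, 7.8, 2.8], -0.79)
```

```bash
python3 - <<'E'
from h import *
from bench import env
s=env.read_state(); print(go(s,(.437,.1205,.13),45))
E
```

```text
([-14.5, 7.8, 2.8], -0.0)
```

```bash
python3 -m inch '[{"slide":[-4,2.2,0],"turn":0,"fingers":1},{"slide":[-8,4.4,0],"turn":0,"fingers":1},{"slide":[-12,6.5,1],"turn":0,"fingers":1},{"slide":[-14.5,7.8,2.8],"turn":0,"fingers":1},{"slide":[-14.5,7.8,2.8],"turn":0,"fingers":1},{"slide":[-14.5,7.8,2.8],"turn":0,"fingers":1},{"slide":[-14.5,7.8,2.8],"turn":0,"fingers":1}]'
python3 look.py w3 .437,.1205,0,.035,.026,.036
python3 - <<'E'
from h import *
from bench import env
s=env.read_state(); print(s['eef_pos'],go(s,(.4375,.1205,.003),45))
E
```

```text
time_s: 6.35
eef_pos: [0.4362, 0.1204, 0.1285]
tcp_rot: [2.901, -1.205, 0.0]
wrist_force: [-0.1, 0.5, -0.4]
gripper_width: 0.0877
grasp_force: 0.0
.437,.1205,0,.035,.026,.036 2023 zmed 0.0312 rect [0.4384 0.1217] [0.0383 0.0387] 2.0 circ [0.4383 0.1219] 0.0197
[0.43634346 0.12027283 0.12849573] ([0.1, -0.1, 12.5], -0.0)
```

```bash
python3 -m inch '[{"slide":[0,-0.2,4],"turn":0,"fingers":1},{"slide":[0,-0.2,8],"turn":0,"fingers":1},{"slide":[0,-0.2,10.5],"turn":0,"fingers":1},{"slide":[0,-0.2,12],"turn":0,"fingers":1},{"slide":[0,-0.2,12.5],"turn":0,"fingers":1},{"slide":[0,-0.2,12.5],"turn":0,"fingers":1},{"slide":[0,-0.2,12.5],"turn":0,"fingers":0.3},{"slide":[0,-0.2,12.5],"turn":0,"fingers":0.3},{"slide":[0,-0.2,12.5],"turn":0,"fingers":0.3},{"slide":[0,-0.2,12.5],"turn":0,"fingers":0.3},{"slide":[0,-0.2,12.5],"turn":0,"fingers":0.3},{"slide":[0,-0.2,12.5],"turn":0,"fingers":0.3},{"slide":[0,-0.2,12.5],"turn":0,"fingers":0.3},{"slide":[0,-0.2,12.5],"turn":0,"fingers":0.3},{"slide":[0,-0.2,12.5],"turn":0,"fingers":0.3}]'
python3 - <<'E'
from h import *
from bench import env
s=env.read_state(); print(go(s,(.621,-.083,.083),45))
E
```

```text
time_s: 7.9
eef_pos: [0.437, 0.1217, 0.0036]
tcp_rot: [2.901, -1.206, 0.0]
wrist_force: [-1.3, -0.5, 2.9]
gripper_width: 0.0377
grasp_force: 30.0
([27.5, 1.4, -7.9], -0.0)
```

```bash
python3 -m inch '[{"slide":[0,0,-2],"turn":0,"fingers":0.3},{"slide":[0,0,-6],"turn":0,"fingers":0.3},{"slide":[0,0,-10],"turn":0,"fingers":0.3},{"slide":[0,0,-13],"turn":0,"fingers":0.3},{"slide":[0,0,-13],"turn":0,"fingers":0.3},{"slide":[4,0.2,-13],"turn":0,"fingers":0.3},{"slide":[8,0.4,-13],"turn":0,"fingers":0.3},{"slide":[12,0.6,-13],"turn":0,"fingers":0.3},{"slide":[16,0.8,-13],"turn":0,"fingers":0.3},{"slide":[20,1,-13],"turn":0,"fingers":0.3},{"slide":[24,1.2,-13],"turn":0,"fingers":0.3},{"slide":[27,1.4,-13],"turn":0,"fingers":0.3},{"slide":[27.5,1.4,-13],"turn":0,"fingers":0.3},{"slide":[27.5,1.4,-13],"turn":0,"fingers":0.3},{"slide":[27.5,1.4,-13],"turn":0,"fingers":0.3},{"slide":[27.5,1.4,-13],"turn":0,"fingers":0.3}]'
python3 - <<'E'
from h import *
from bench import env
s=env.read_state(); print(go(s,(.621,-.083,.0085),45))
E
```

```text
time_s: 9.5
eef_pos: [0.6204, -0.0823, 0.1335]
tcp_rot: [2.902, -1.204, -0.001]
wrist_force: [-0.9, 0.1, -0.9]
gripper_width: 0.0379
grasp_force: 30.0
([0.1, 0.0, 12.5], -0.0)
```

```bash
python3 -m inch '[{"slide":[0.1,0,4],"turn":0,"fingers":0.3},{"slide":[0.1,0,8],"turn":0,"fingers":0.3},{"slide":[0.1,0,10.5],"turn":0,"fingers":0.3},{"slide":[0.1,0,12],"turn":0,"fingers":0.3},{"slide":[0.1,0,12.5],"turn":0,"fingers":0.3},{"slide":[0.1,0,12.5],"turn":0,"fingers":0.3},{"slide":[0.1,0,12.5],"turn":0,"fingers":1},{"slide":[0.1,0,12.5],"turn":0,"fingers":1},{"slide":[0.1,0,12.5],"turn":0,"fingers":1},{"slide":[0.1,0,12.5],"turn":0,"fingers":1},{"slide":[0.1,0,12.5],"turn":0,"fingers":1},{"slide":[0.1,0,10],"turn":0,"fingers":1},{"slide":[0.1,0,7],"turn":0,"fingers":1},{"slide":[0.1,0,3],"turn":0,"fingers":1},{"slide":[0.1,0,-2],"turn":0,"fingers":1},{"slide":[0.1,0,-2],"turn":0,"fingers":1},{"slide":[0.1,0,-2],"turn":0,"fingers":1}]'
python3 look.py w4 .621,-.083,0,.04,.03,.042 
python3 - <<'E'
from h import *
from bench import env
s=env.read_state(); print(s['eef_pos'],s['q'],go(s,(.4347,-.095,.13),130))
E
```

```text
time_s: 11.2
eef_pos: [0.6226, -0.0837, 0.1553]
tcp_rot: [-2.899, 1.205, -0.005]
wrist_force: [-0.4, 0.4, -1.6]
gripper_width: 0.0876
grasp_force: 0.0
.621,-.083,0,.04,.03,.042 1758 zmed 0.0361 rect [ 0.6227 -0.0834] [0.0377 0.0385] 44.4 circ [ 0.6227 -0.0832] 0.0196
[ 0.62158479 -0.08376456  0.15369089] [ 1.76563123e-01  3.34510093e-01 -1.97683356e-01 -4.85475533e-04
 -1.03790492e+00  6.06372511e-01] ([-12.4, 14.0, 2.4], -1.49)
```

```bash
python3 -m inch '[{"slide":[-4,4.6,0],"turn":-0.15,"fingers":1},{"slide":[-8,9,0],"turn":-0.3,"fingers":1},{"slide":[-11,12.5,0],"turn":-0.45,"fingers":1},{"slide":[-12.4,14,0],"turn":-0.6,"fingers":1},{"slide":[-12.4,14,2.4],"turn":-0.75,"fingers":1},{"slide":[-12.4,14,2.4],"turn":-0.9,"fingers":1},{"slide":[-12.4,14,2.4],"turn":-1.05,"fingers":1},{"slide":[-12.4,14,2.4],"turn":-1.2,"fingers":1},{"slide":[-12.4,14,2.4],"turn":-1.35,"fingers":1},{"slide":[-12.4,14,2.4],"turn":-1.49,"fingers":1},{"slide":[-12.4,14,2.4],"turn":-1.49,"fingers":1},{"slide":[-12.4,14,2.4],"turn":-1.49,"fingers":1},{"slide":[-12.4,14,2.4],"turn":-1.49,"fingers":1}]'
python3 look.py w5 .4347,-.095,0,.045,.010,.019
python3 - <<'E'
from h import *
from bench import env
s=env.read_state(); print(s['eef_pos'],s['q'][5],go(s,(.4347,-.095,.003),130))
E
```

```text
time_s: 12.55
eef_pos: [0.4348, -0.0948, 0.1291]
tcp_rot: [-2.952, -1.076, 0.001]
wrist_force: [-0.5, -0.4, -0.3]
gripper_width: 0.0876
grasp_force: 0.0
.4347,-.095,0,.045,.010,.019 2538 zmed 0.0143 rect [ 0.4345 -0.094 ] [0.0604 0.0321] 38.4 circ [ 0.4352 -0.094 ] 0.033
[ 0.43486806 -0.09480314  0.12923171] 2.0395092460765514 ([-0.0, 0.0, 12.6], 0.0)
```

View pics/w5.png

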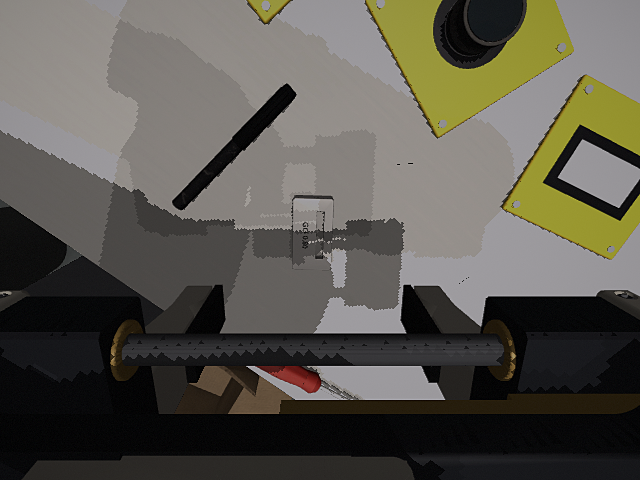

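The wrist view shows the gauge block at (313,232), squared up between the open fingers. The marker at (235,145) is clear of the left finger. I'll descend and grip.

```bash
python3 -m inch '[{"slide":[0,0,4],"turn":0.03,"fingers":1},{"slide":[0,0,8],"turn":0.03,"fingers":1},{"slide":[0,0,10.5],"turn":0.03,"fingers":1},{"slide":[0,0,12],"turn":0.03,"fingers":1},{"slide":[0,0,12.6],"turn":0.03,"fingers":1},{"slide":[0,0,12.6],"turn":0.03,"fingers":1},{"slide":[0,0,12.6],"turn":0.03,"fingers":0.2},{"slide":[0,0,12.6],"turn":0.03,"fingers":0.2},{"slide":[0,0,12.6],"turn":0.03,"fingers":0.2},{"slide":[0,0,12.6],"turn":0.03,"fingers":0.2},{"slide":[0,0,12.6],"turn":0.03,"fingers":0.2},{"slide":[0,0,12.6],"turn":0.03,"fingers":0.2},{"slide":[0,0,12.6],"turn":0.03,"fingers":0.2},{"slide":[0,0,12.6],"turn":0.03,"fingers":0.2},{"slide":[0,0,12.6],"turn":0.03,"fingers":0.2}]'
python3 - <<'E'
from h import *
from bench import env
s=env.read_state(); print(go(s,(.6165,-.2372,.123),16),s['q'][5])
E
```

```text
time_s: 14.1
eef_pos: [0.4351, -0.0947, 0.0036]
tcp_rot: [-2.966, -1.036, 0.0]
wrist_force: [0.2, -0.7, 1.1]
gripper_width: 0.0315
grasp_force: 30.0
([5.3, 22.4, -11.9], -1.18) 2.012066412539086
```

```bash
python3 -m inch '[{"slide":[0,0,-2],"turn":0,"fingers":0.2},{"slide":[0,0,-6],"turn":0,"fingers":0.2},{"slide":[0,0,-9],"turn":0.1,"fingers":0.2},{"slide":[0.5,2.2,-11],"turn":0.22,"fingers":0.2},{"slide":[1,4.4,-11.9],"turn":0.36,"fingers":0.2},{"slide":[1.5,6.6,-11.9],"turn":0.5,"fingers":0.2},{"slide":[2,8.8,-11.9],"turn":0.64,"fingers":0.2},{"slide":[2.5,11,-11.9],"turn":0.78,"fingers":0.2},{"slide":[3,13.2,-11.9],"turn":0.92,"fingers":0.2},{"slide":[3.6,15.4,-11.9],"turn":1.06,"fingers":0.2},{"slide":[4.2,17.6,-11.9],"turn":1.2,"fingers":0.2},{"slide":[4.8,20,-11.9],"turn":1.34,"fingers":0.2},{"slide":[5.3,22.4,-11.9],"turn":1.48,"fingers":0.2},{"slide":[5.3,22.4,-11.9],"turn":1.62,"fingers":0.2},{"slide":[5.3,22.4,-11.9],"turn":1.76,"fingers":0.2},{"slide":[5.3,22.4,-11.9],"turn":1.9,"fingers":0.2},{"slide":[5.3,22.4,-11.9],"turn":1.96,"fingers":0.2},{"slide":[5.3,22.4,-11.9],"turn":1.96,"fingers":0.2},{"slide":[5.3,22.4,-11.9],"turn":1.96,"fingers":0.2},{"slide":[5.3,22.4,-11.9],"turn":1.96,"fingers":0.2}]'
python3 - <<'E'
from h import *
from bench import env
s=env.read_state(); print(s['eef_pos'],s['q'][5],go(s,(.6165,-.2372,.0085),16))
E
```

```text
time_s: 16.1
eef_pos: [0.6159, -0.2369, 0.1223]
tcp_rot: [2.514, -1.884, -0.001]
wrist_force: [-0.3, -0.4, -2.2]
gripper_width: 0.032
grasp_force: 30.0
[ 0.61586481 -0.2369061   0.122272  ] 0.35694687097753414 ([0.0, -0.1, 11.4], 0.01)
```

```bash
python3 -m inch '[{"slide":[0,0,4],"turn":0,"fingers":0.2},{"slide":[0,0,7.5],"turn":0,"fingers":0.2},{"slide":[0,0,10],"turn":0,"fingers":0.2},{"slide":[0,0,11],"turn":0,"fingers":0.2},{"slide":[0,0,11.4],"turn":0,"fingers":0.2},{"slide":[0,0,11.4],"turn":0,"fingers":0.2},{"slide":[0,0,11.4],"turn":0,"fingers":0.7},{"slide":[0,0,11.4],"turn":0,"fingers":0.7},{"slide":[0,0,11.4],"turn":0,"fingers":0.7},{"slide":[0,0,11.4],"turn":0,"fingers":0.7},{"slide":[0,0,11.4],"turn":0,"fingers":0.7},{"slide":[0,0,9],"turn":0,"fingers":1},{"slide":[0,0,5],"turn":0,"fingers":1},{"slide":[0,0,1],"turn":0,"fingers":1},{"slide":[0,0,-3],"turn":0,"fingers":1},{"slide":[0,0,-3],"turn":0,"fingers":1},{"slide":[0,0,-3],"turn":0,"fingers":1}]'
python3 look.py w6 .6165,-.2372,0,.05,.014,.025
python3 - <<'E'
from h import *
from bench import env
s=env.read_state(); print(s['eef_pos'],s['q'][5],go(s,(.4355,-.3352,.13),10))
E
```

```text
time_s: 17.8
eef_pos: [0.6166, -0.237, 0.154]
tcp_rot: [-2.511, 1.885, -0.004]
wrist_force: [-1.4, 0.1, -0.7]
gripper_width: 0.0873
grasp_force: 0.0
.6165,-.2372,0,.05,.014,.025 2245 zmed 0.0191 rect [ 0.617  -0.2367] [0.0318 0.0604] 16.6 circ [ 0.6171 -0.2366] 0.0333
[ 0.61576053 -0.23681734  0.15247848] 0.3554296226985342 ([4.4, 20.1, 2.2], 0.11)
```

The gauge block is in place, within 1 mm and 1° of its outline. The ink pad is next.

```bash
python3 -m inch '[{"slide":[1,4.5,0],"turn":0.03,"fingers":1},{"slide":[2,9,0],"turn":0.06,"fingers":1},{"slide":[3,13.5,1],"turn":0.1,"fingers":1},{"slide":[4,18,2.2],"turn":0.11,"fingers":1},{"slide":[4.4,20.1,2.2],"turn":0.11,"fingers":1},{"slide":[4.4,20.1,2.2],"turn":0.11,"fingers":1},{"slide":[4.4,20.1,2.2],"turn":0.11,"fingers":1},{"slide":[4.4,20.1,2.2],"turn":0.11,"fingers":1}]'
python3 look.py w7 .4355,-.3352,0,.06,.013,.022
python3 - <<'E'
from h import *
from bench import env
s=env.read_state(); print(s['eef_pos'],s['q'][5],go(s,(.4355,-.3352,.003),10))
E
```

```text
time_s: 18.65
eef_pos: [0.4361, -0.3352, 0.1303]
tcp_rot: [2.406, -2.02, -0.0]
wrist_force: [-0.5, 0.7, 0.2]
gripper_width: 0.0874
grasp_force: 0.0
.4355,-.3352,0,.06,.013,.022 6696 zmed 0.0172 rect [ 0.4356 -0.3344] [0.0619 0.0774] 9.2 circ [ 0.4365 -0.3342] 0.046
[ 0.43628026 -0.33504575  0.13034736] 0.47263460866704765 ([0.0, 0.1, 12.7], -0.0)
```

View pics/w7.png

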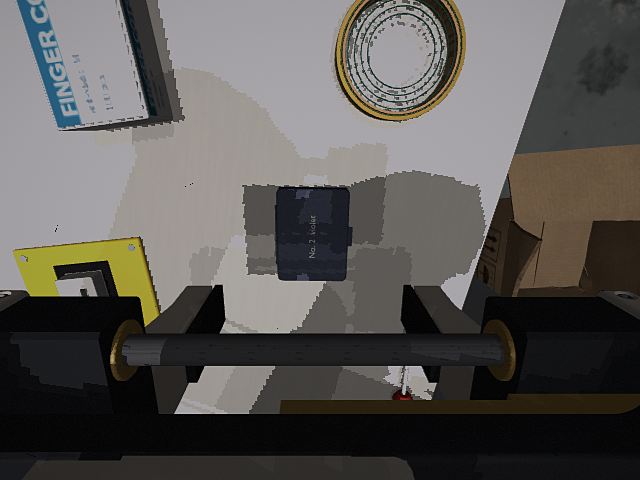

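The ink pad sits at (313,233) between the fingers, with a small clasp at (350,236) on its right side. I'll grip across the middle and re-measure after placing.

```bash
python3 -m inch '[{"slide":[0,0.1,4],"turn":0,"fingers":1},{"slide":[0,0.1,8],"turn":0,"fingers":1},{"slide":[0,0.1,10.5],"turn":0,"fingers":1},{"slide":[0,0.1,12],"turn":0,"fingers":1},{"slide":[0,0.1,12.7],"turn":0,"fingers":1},{"slide":[0,0.1,12.7],"turn":0,"fingers":1},{"slide":[0,0.1,12.7],"turn":0,"fingers":0.5},{"slide":[0,0.1,12.7],"turn":0,"fingers":0.5},{"slide":[0,0.1,12.7],"turn":0,"fingers":0.5},{"slide":[0,0.1,12.7],"turn":0,"fingers":0.5},{"slide":[0,0.1,12.7],"turn":0,"fingers":0.5},{"slide":[0,0.1,12.7],"turn":0,"fingers":0.5}]'
python3 - <<'E'
from h import *
from bench import env
s=env.read_state(); print(s['q'],go(s,(.597,.242,.173),-14))
E
```

```text
time_s: 19.9
eef_pos: [0.4347, -0.3357, 0.0041]
tcp_rot: [-2.405, 2.021, -0.001]
wrist_force: [-1.4, 1.7, 4.2]
gripper_width: 0.0558
grasp_force: 30.0
[-3.00746542e-01  4.01911375e-01 -5.23331598e-01  1.95429763e-04
 -6.44568056e-01  4.73772036e-01] ([-54.1, -26.0, -16.9], 0.42)
```

The width is 56 mm, not 62, so I'll lift a little and check.

```bash
python3 -m inch '[{"slide":[0,0,-2],"turn":0,"fingers":0.5},{"slide":[0,0,-4],"turn":0,"fingers":0.5},{"slide":[0,0,-5],"turn":0,"fingers":0.5},{"slide":[0,0,-5],"turn":0,"fingers":0.5}]'
python3 look.py w8 .4355,-.3352,0,.07,.056,.085
python3 - <<'E'
from h import *
from bench import env
c=env.read_camera('scene'); s=env.read_state(); print(s['gripper_width'],s['grasp_force'])
i=c['img'][280:430,320:520]
a=cv2.resize(i,(400,300),interpolation=cv2.INTER_CUBIC); b=cv2.resize(cv2.imread('pics/w8.png'),(400,300))
cv2.imwrite('pics/w8b.png',np.hstack([a,b]))
E
```

```text
time_s: 20.3
eef_pos: [0.4352, -0.3359, 0.0548]
tcp_rot: [-2.404, 2.021, -0.004]
wrist_force: [0.8, -1.2, -0.6]
gripper_width: 0.0561
grasp_force: 30.0
.4355,-.3352,0,.07,.056,.085 15340 zmed 0.0679 rect [ 0.4375 -0.3493] [0.0903 0.0483] 9.8 circ [ 0.4369 -0.3459] 0.0452
0.05632963187457107 29.998846650123596
```

View pics/w8b.png

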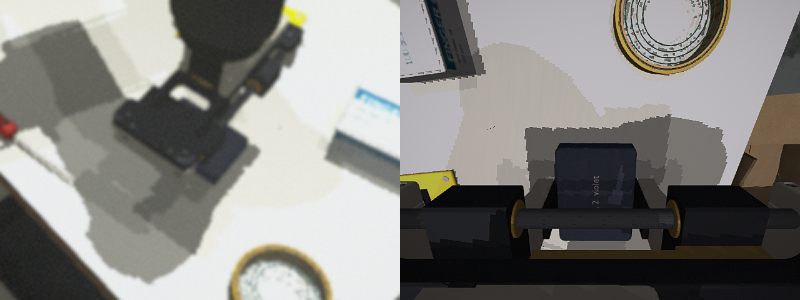

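The right-hand view shows the pad held level and lifted, at about (595,190). I'll raise it and carry it to the ink tile.

```bash
python3 -m inch '[{"slide":[0,0,-4],"turn":0,"fingers":0.5},{"slide":[0,0,-8],"turn":0,"fingers":0.5},{"slide":[-2,-1,-11],"turn":0.03,"fingers":0.5},{"slide":[-5,-2.4,-12],"turn":0.06,"fingers":0.5},{"slide":[-8.5,-4.1,-12],"turn":0.09,"fingers":0.5},{"slide":[-12,-5.8,-12],"turn":0.12,"fingers":0.5},{"slide":[-16,-7.7,-12],"turn":0.15,"fingers":0.5},{"slide":[-20,-9.6,-12],"turn":0.18,"fingers":0.5},{"slide":[-24,-11.5,-12],"turn":0.21,"fingers":0.5},{"slide":[-28,-13.4,-12],"turn":0.24,"fingers":0.5},{"slide":[-32,-15.4,-12],"turn":0.27,"fingers":0.5},{"slide":[-36,-17.3,-12],"turn":0.3,"fingers":0.5},{"slide":[-40,-19.2,-12],"turn":0.33,"fingers":0.5},{"slide":[-44,-21.1,-12],"turn":0.36,"fingers":0.5},{"slide":[-48,-23.1,-12],"turn":0.39,"fingers":0.5},{"slide":[-51,-24.5,-12],"turn":0.42,"fingers":0.5},{"slide":[-53,-25.5,-12],"turn":0.42,"fingers":0.5},{"slide":[-54.1,-26,-12],"turn":0.42,"fingers":0.5},{"slide":[-54.1,-26,-12],"turn":0.42,"fingers":0.5},{"slide":[-54.1,-26,-12],"turn":0.42,"fingers":0.5}]'
python3 -m inch '[{"slide":[0,0,0],"turn":0,"fingers":0.5},{"slide":[0,0,0],"turn":0,"fingers":0.5}]'
python3 - <<'E'
from h import *
from bench import env
s=env.read_state(); print(s['eef_pos'],s['q'][5],go(s,(.597,.242,.0095),-14))
E
```

```text
time_s: 22.4
eef_pos: [0.5968, 0.2414, 0.1726]
tcp_rot: [1.93, -2.477, -0.0]
wrist_force: [-0.3, -0.5, -1.6]
gripper_width: 0.0561
grasp_force: 30.0
time_s: 22.6
eef_pos: [0.5972, 0.2411, 0.1738]
tcp_rot: [-1.93, 2.479, 0.0]
wrist_force: [0.1, -1.2, -0.6]
gripper_width: 0.0562
grasp_force: 30.0
[0.59722394 0.2411358  0.17382443] -0.9340661861526283 ([-0.1, 0.0, 16.4], -0.0)
```

```bash
python3 -m inch '[{"slide":[0,0,4],"turn":0,"fingers":0.5},{"slide":[0,0,8],"turn":0,"fingers":0.5},{"slide":[0,0,12],"turn":0,"fingers":0.5},{"slide":[0,0,14.5],"turn":0,"fingers":0.5},{"slide":[0,0,15.8],"turn":0,"fingers":0.5},{"slide":[0,0,16.4],"turn":0,"fingers":0.5},{"slide":[0,0,16.4],"turn":0,"fingers":0.5},{"slide":[0,0,16.4],"turn":0,"fingers":0.5},{"slide":[0,0,16.4],"turn":0,"fingers":1},{"slide":[0,0,16.4],"turn":0,"fingers":1},{"slide":[0,0,16.4],"turn":0,"fingers":1},{"slide":[0,0,16.4],"turn":0,"fingers":1},{"slide":[0,0,16.4],"turn":0,"fingers":1},{"slide":[0,0,13],"turn":0,"fingers":1},{"slide":[0,0,9],"turn":0,"fingers":1},{"slide":[0,0,5],"turn":0,"fingers":1},{"slide":[0,0,1],"turn":0,"fingers":1},{"slide":[0,0,0],"turn":0,"fingers":1},{"slide":[0,0,0],"turn":0,"fingers":1},{"slide":[0,0,0],"turn":0,"fingers":1}]'
python3 look.py w9 .597,.242,0,.06,.018,.027
python3 - <<'E'
from bench import env
import cv2
cv2.imwrite('pics/end.png',env.read_camera('scene')['img'])
E
```

```text
time_s: 24.6
eef_pos: [0.5967, 0.2419, 0.1725]
tcp_rot: [1.93, -2.478, -0.001]
wrist_force: [-0.7, -0.9, 0.6]
gripper_width: 0.0879
grasp_force: 0.0
.597,.242,0,.06,.018,.027 5347 zmed 0.0222 rect [0.5975 0.2437] [0.0769 0.0619] 75.6 circ [0.5983 0.2433] 0.0463
```

View pics/end.png

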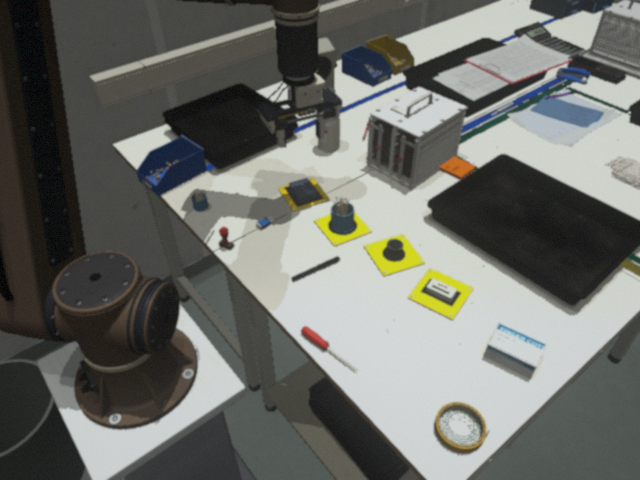

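View pics/w9.png

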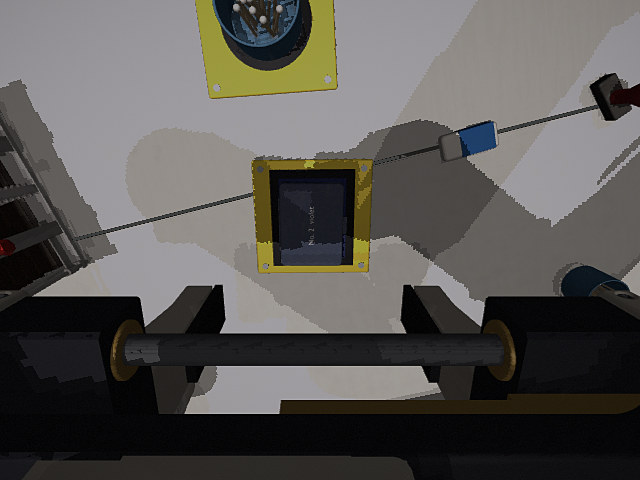

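The scene view shows all four things on their tiles (302,190), (342,216), (394,250) and (441,290), with the marker (316,268) and eraser (265,222) where they were. I'll check the ink tile centre from the wrist view using the corner dots, then hand in if it agrees.

```bash
python3 - <<'E'
from h import *
from bench import env
c=load('w9'); s=load('w9_s')
t=plane(c,[(264,168),(364,168),(264,266),(361,265)],.005,s)[:,:2].mean(0); print(t)
d=np.hypot(*(t-[.5975,.2437])); print(d)
if d<.007: print(env.hand_in())
E
```

```text
[0.59602671 0.24179875]
0.00240527330824461
the job is handed in; nothing more can be done
None
```

All four items are on their matching tiles and released, each measured within about 3 mm of its outline's centre; the marker and eraser look unmoved in the last picture. I handed the job in at about 25 s.

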